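Set the calibration dial, then hold the cover plate ready for its screws

ROBOT

A 6-joint arm with a two-finger parallel gripper is mounted at the origin on the work surface. World frame = base frame: x ahead of the robot, y to its left, z up, the work surface at z = 0. Lengths are in m, angles in rad, forces in N, time in s.
With the tool pointing down it reaches from about 0.35 to 0.975 m from the base axis. Payload 17.4 kg.
Tool frame: the origin (TCP) lies on the centre line of the jaws, within the pads' length; the fingertips stand robot.nose_length ahead of it and the grasp point (between the pads) is the TCP (robot.nose_length is the distance from the TCP to the fingertips, in m); z points along the fingers, y is the line along which they close (so a half turn about z gives the same grasp; the last joint's range is limited). The gripper opens to 85 mm and grips with 20 to 120 N. Pads are 22 mm wide; open, the fingers measure 114 mm over their backs; the gripper's body (76 mm by 85 mm) begins 54 mm behind the grasp point. The pads swing forward as they close: fully open they stand 13 mm farther back than shut.
Start: joints at [-1.208, 0.116, 1.442, -0, 1.584, -0.038], TCP at [0.263, -0.622, 0.25] pointing down, gripper open.
Joint ranges: [-2.83, 2.83], [-0.83, 2.19], [0.07, 2.5], [-1.14, 4.28], [0.01, 3], [-2.97, 2.97]. Speed limits (rad/s): [1.89, 1.89, 2.22, 3.14, 3.14, 3.14].

INTERFACE

Orientations are given as a 3x3 rotation matrix whose columns are the frame's x, y, z axes.
In Python, from workcell import robot, viewer gives the robot as it stands.
- The arm moves only by the tool carry_out, never from a script. Its argument "series" is a list of rows, each a list of 6 numbers: the shift along the world's x, y, z in cm, then the turn, a rotation vector about the world's x, y, z in rad. A call has 1 to 5 rows; each row is the pose to reach, as a shift and turn from the pose commanded when the call began; what a row does not reach only later rows make up. A row lasts 1/8 s, in which the tool goes at most 62.5 mm and 10.7 degrees, less where a joint would pass 70% of its speed; a pose out of reach is approached as far as the arm can. A call with a gripper value outside its range is refused whole. "fingers" is the finger opening in cm, from 0 to 8.54, set as the call begins (left out, the last holds). The fingers move at their own pace and stop on an object; "squeeze" is the grip in N (left out, the last holds). Time passes only in rows, so rows that repeat a pose let the fingers close. It gives the time, the measured TCP pose, the force, the opening and the grip force at its end, in the units of the state.
- robot.read_state(): the state, without advancing time (a new reading comes with each control period).
- viewer.capture(name): name is "scene" or "top" or "wrist"; returns a dict with "frame" (480x640x3 uint8, red, green, blue), "depth" (480x640 float32, m along the optical axis (not along the pixel's ray), 0 where there is no reading), "fx", "fy", "cx", "cy" (pixels), "rvec" (rotation vector, rad) and "tvec" (3), from world to camera coordinates, as OpenCV has them; the wrist camera has in their place "T_tool_cam" (4x4, takes a point from camera to tool coordinates, whose origin is the TCP and whose axes are the flange's). Camera axes: x right, y down, z forward; pixel columns grow to the right and rows downward; lengths in m; the calibration is good to about 2 mm. The wrist camera is an equidistant fisheye: a pixel r from the principal point sees the ray r / f radians off the axis. A picture is of the moment at which its call begins: read the wrist's pose just before it.
- robot.finish_job(): hands the job in; it is judged then, once.
The state is a dict: "clock": time; "q": joint angles; "qd": joint speeds; "joint_efforts": joint torques, N m; "eef_pos": TCP position; "eef_rot": TCP orientation; "ft_force": force on the tool from outside, world axes, zero at the start; "wrist_torque": the same for the moment, N m; "grip_width": opening from 0.0 (shut) to 1.0 (fully open); "gripper_force": force on a finger pad.
Only numpy, scipy, OpenCV 4.12 (cv2) and the standard library are available. Lean on these libraries where they do the work, as an engineer would, in place of code of your own. Each camera call takes 0.05 s, during which the arm holds its last target. There are 200 camera calls.

TASK

On the open instrument, turn the black dial until its white pointer is in line with the red index mark, because it is covered up afterwards. Then pick up the aluminium cover plate by its handle and hold it level and still about a centimetre above the tops of the four brass posts, touching nothing below, its four holes straight over the threaded holes in the posts (either way round is fine), ready for a colleague to put the screws in; finish while still holding it there. Leave the dial as set and the other things on the mat where they are.

Things in the scene. Friction and masses are not known exactly. Their poses are not given: they have to be found in the camera images.
- device: Open instrument fixed to the blue mat: a dark holder 176 x 136 x 10 mm with a green circuit board on it (board top 13 mm above the origin), four upright brass posts of 12 mm diameter and the dial in the middle. Origin: centre of its underside (on the mat, 3 mm above the work surface); x along its long side, z up. Posts stand at x = +-62, y = +-46 mm; their flat tops, each with a threaded hole, are 61 mm above the origin.
- post0 (a point): Centre of the top of the post at x = +62, y = +46 mm of the instrument.
- post2 (a point): Centre of the top of the post at x = -62, y = -46 mm of the instrument (diagonally opposite post0).
- dial (a joint): Angle of the calibration dial, rad, 0 to 2.6 between its stops; it grows as the dial is turned clockwise seen from above. Light friction (about 0.04 N m); it stays where it is left.
- dial_grip (a point): Where to grip the dial: on its vertical axis, 43 mm above the instrument's origin. Its x axis points level along the grip bar to the pointer end and turns with the dial. The black bar, 44 mm long, 14 mm thick, top at 52 mm, stands on a round skirt (50 mm diameter, top at 22 mm). The pointer is a white line along the top of one half of the bar and down that end.
- index: Red index mark, fixed at a different place of the white scale ring each time. Its origin is on the dial's axis (14 mm above the instrument's origin) and its x axis points horizontally from there to the mark, which is a red bar 13 mm long, 4 mm high, 28 to 41 mm from the axis. The dial is set when the x axis of dial_grip points the same way; from the start that is a clockwise turn of 0.5 to 1.5 rad.
- cover: Loose cover plate, aluminium, 150 x 118 x 4 mm, 0.2 to 0.45 kg, lying flat on the mat with its handle up. Origin: centre of its underside; x along its long side and along the handle, z up. Four through holes of 8 mm at x = +-62, y = +-46 mm. The black bridge handle on top is a straight bar 100 mm long (along x), 10 mm thick (y), 12 mm high, its underside 27 mm and its top 39 mm above the plate's underside, on two end feet.
- cover_grip (a point): Centre of the handle bar, 33 mm above the centre of the plate's underside; axes as the cover.
- hole0 (a point): Centre of the cover's hole at x = +62, y = +46 mm, on its underside.
- hole2 (a point): Centre of the cover's hole at x = -62, y = -46 mm, on its underside (diagonally opposite hole0).
- flux_bottle: Bystander: yellow bottle with black cap, 48 mm diameter, 130 mm high, origin at the centre of its underside.
- screw_tray: Bystander: red open tray of screws, 70 x 110 x 20 mm, origin at the centre of its underside.
- paste_jar: Bystander: white jar with blue lid, 54 mm diameter, 50 mm high, origin at the centre of its underside.
- screwdriver: Bystander: screwdriver with orange handle lying at the left edge of the mat, along its own x axis, less than 35 mm high.
Things that resemble listed ones, but are neither listed nor needed, are in the scene too. There is more than one size of the cover; the one meant has the size given above.

How it is judged:
On the way, in this order (a step that is already met when the one before it is completed fails the run):
1. the dial's pointer is in line with the red index mark (within 5 degrees) and at rest (angle between the x axis of dial_grip and the x axis of index, either way round below 0.09 rad and velocity of joint dial between -0.05 and 0.05 rad/s), for 0.3 s.
2. the cover is lifted clear of the mat by the gripper (height (world z) of cover above 0.03 m and contact force between cover and the fingers above 1 N), for 0.2 s.
At the end, for the whole second after the job is handed in: Dial pointer still within 5 degrees of the red mark; cover held by the gripper, its underside 4 to 18 mm above the post tops, level within 4 degrees, holes within 4 mm sideways of the threaded holes (a diagonal pair, either way round), still, not touching the instrument (angle between the x axis of dial_grip and the x axis of index, either way round below 0.09 rad and ((horizontal distance between hole0 and post0 below 0.004 m and horizontal distance between hole2 and post2 below 0.004 m) or (horizontal distance between hole0 and post2 below 0.004 m and horizontal distance between hole2 and post0 below 0.004 m)) and z of cover in the frame of post0 between 0.004 and 0.018 m and angle between cover's own z axis and vertical below 0.07 rad and contact force between cover and device below 0.05 N and contact force between cover and the fingers above 1 N and linear speed of cover below 0.02 m/s and angular speed of cover below 0.15 rad/s); the arm keeps its last pose, push and grip.
It fails at once if the yellow bottle is pushed or knocked more than 3 cm (distance of flux_bottle from where it was at the start of the episode above 0.03 m).
It fails at once if the red tray is pushed or knocked more than 3 cm (distance of screw_tray from where it was at the start of the episode above 0.03 m).
It fails at once if the jar is pushed or knocked more than 3 cm (distance of paste_jar from where it was at the start of the episode above 0.03 m).
It fails at once if the screwdriver is pushed or knocked more than 3 cm (distance of screwdriver from where it was at the start of the episode above 0.03 m).
It also fails if it takes over 54 s, if anything falls off the work surface, if the arm or the gripper's body presses on something with over 40 N, if the wrist force passes 120 N, or if a joint passes its speed limit or range.

## Working session

There is one attempt and no reset: what is moved stays moved. The work goes in short steps, Python scripts to look and compute and a tool call to move; the robot and the scene stay as the last step left them, time stands still between calls to the robot, and variables do not carry over. Pictures are saved under pics/ and viewed, at most 10 in all, crops included, and the job is handed in when it is done.

Besides the shell and the picture viewer there is one more tool, called after "Request:" by a JSON object that holds its "op" and its "data". carry_out: Moves the arm, as the interface text tells. Its arguments: {"type":"object","properties":{"series":{"type":"array","items":{"type":"array","items":{"type":"number"}}},"fingers":{"type":"number"},"squeeze":{"type":"number"}},"required":["series"]}

```bash
mkdir -p pics; cat > h.py <<'E'
import numpy as np, cv2
from workcell import robot, viewer
def cap(n):
    c=viewer.capture(n); return c
def save(c,name): cv2.imwrite('pics/'+name, c['frame'][:,:,::-1])
def cam(c):
    R=cv2.Rodrigues(np.array(c['rvec'],float))[0]; t=np.array(c['tvec'],float).ravel(); return R,t
def ray(c,uv,z):
    """cast pixels onto the plane at world height z"""
    R,t=cam(c); uv=np.atleast_2d(uv).astype(float)
    d=np.c_[(uv[:,0]-c['cx'])/c['fx'],(uv[:,1]-c['cy'])/c['fy'],np.ones(len(uv))]@R
    o=-R.T@t; s=(z-o[2])/d[:,2]; return o+d*s[:,None]
E
python3 - <<'E'
from h import *
s=robot.read_state(); print(s, robot.nose_length)
for n in('top','scene'):
    c=cap(n); save(c,n+'0.png'); R,t=cam(c); print(n,c['fx'],c['cx'],c['cy'],(-R.T@t).round(3),R.round(3).tolist())
    np.savez(n+'0.npz',**c)
E
```

```text
{'clock': 0.0, 'q': array([-1.20778129e+00,  1.16480704e-01,  1.44224056e+00, -2.12770164e-05,
        1.58399295e+00, -3.78071984e-02]), 'qd': array([-0.0018686 , -0.00018627,  0.00053308,  0.00075155,  0.00126898,
        0.0021953 ]), 'joint_efforts': array([ 2.10858711e-04, -7.31960535e+01, -6.32488489e+01,  8.83399798e-05,
        6.18849706e-03, -2.42413756e-05]), 'eef_pos': array([ 0.26329397, -0.62135869,  0.24958106]), 'eef_rot': array([[ 9.20740600e-01,  3.90175053e-01, -4.18147651e-04],
       [ 3.90175276e-01, -9.20740012e-01,  1.04091196e-03],
       [ 2.11326062e-05, -1.12156078e-03, -9.99999371e-01]]), 'ft_force': array([ 0.59405695, -0.09986487, -0.24668599]), 'wrist_torque': array([-0.00015595, -0.00069288, -0.00379084]), 'gripper_force': 0.0, 'grip_width': 0.9981289600840164} 0.019
top 528.0727044205896 320.7951893186176 236.8439948156322 [0.479 0.183 1.326] [[-0.019, -1.0, -0.003], [-0.994, 0.019, -0.103], [0.103, 0.001, -0.995]]
scene 442.06796891568973 323.1964970287119 241.26342799996445 [1.145 0.493 1.089] [[-0.478, 0.879, -0.007], [0.762, 0.41, -0.5], [-0.436, -0.245, -0.866]]
```

View pics/top0.png

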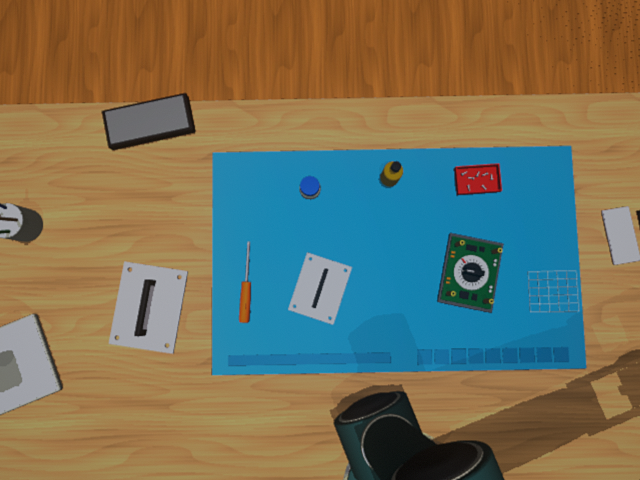

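View pics/scene0.png

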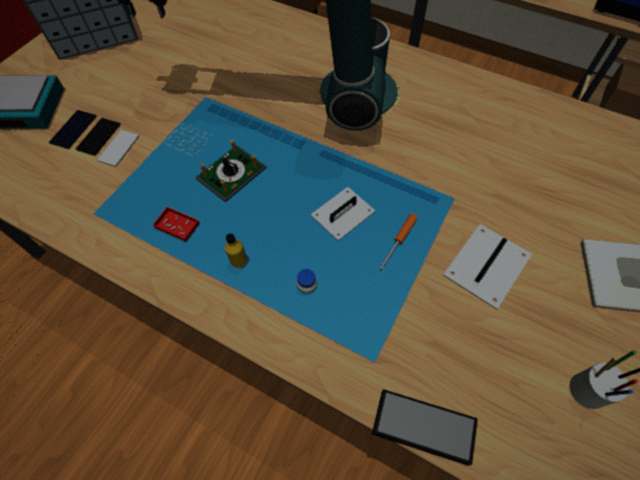

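The top view shows the instrument at about (471,272), the mat cover at (320,288) and a larger plate off the mat at (148,308). The bottle, tray, jar and screwdriver are all clear of the path between the first two. I'll measure the instrument and the mat cover.

```bash
python3 - <<'E'
from h import *
c=dict(np.load('top0.npz')); f=c['frame']; hsv=cv2.cvtColor(f,cv2.COLOR_RGB2HSV)
def big(m,x0,x1,y0,y1):
    k=np.zeros(m.shape,np.uint8); k[y0:y1,x0:x1]=m[y0:y1,x0:x1]; 
    cs=cv2.findContours(k,cv2.RETR_EXTERNAL,cv2.CHAIN_APPROX_NONE)[0]; return max(cs,key=cv2.contourArea)[:,0]
def rect(uv,z):
    p=ray(c,uv,z)[:,:2]; r=cv2.minAreaRect((p*1000).astype(np.float32)); return r
notblue=((hsv[...,0]<95)|(hsv[...,0]>115)|(hsv[...,1]<90)).astype(np.uint8)
print('cover',rect(big(notblue,280,360,245,330),.007))
print('device holder',rect(big(notblue,430,515,225,320),.008))
g=((hsv[...,0]>50)&(hsv[...,0]<85)&(hsv[...,1]>90)).astype(np.uint8)
print('board',rect(big(g,430,515,225,320),.016))
print('big',rect(big(((hsv[...,1]<40)&(hsv[...,2]>120)).astype(np.uint8),100,195,255,360),.005))
cv2.imwrite('pics/crop.png',np.hstack([cv2.resize(f[225:320,430:515,::-1],None,fx=4.5,fy=4.5,interpolation=cv2.INTER_CUBIC),cv2.resize(f[240:335,280:365,::-1],None,fx=4.5,fy=4.5,interpolation=cv2.INTER_CUBIC)]))
E
```

```text
cover ((488.1228942871094, 189.85562133789062), (117.78771209716797, 149.7069549560547), 70.64945983886719)
device holder ((519.5261840820312, -185.99844360351562), (136.32046508789062, 173.51930236816406), 77.27903747558594)
board ((520.03076171875, -184.37013244628906), (124.69166564941406, 160.75962829589844), 77.53816223144531)
big ((449.80181884765625, 617.0034790039062), (162.2375030517578, 204.96116638183594), 80.2126693725586)
```

View pics/crop.png

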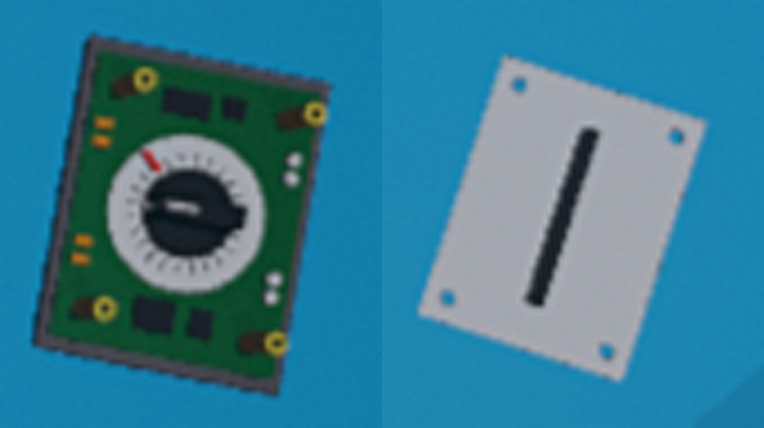

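The mat cover measures 118 x 150 mm, so it is the right one. The crop shows the pointer to the left in the image, with the red mark at upper left, a clockwise turn of about 0.9 rad. Moving over the dial now.

Request:
{"op": "carry_out", "data": {"series": [[3,5.2,0,0,0,0.17],[6,10.4,0,0,0,0.34],[9,15.6,0,0,0,0.51],[12,20.8,0,0,0,0.68],[15,26,0,0,0,0.85]]}}

```text
clock: 0.72
eef_pos: [0.4139, -0.3597, 0.2501]
eef_rot: [[0.309, 0.951, -0.0], [0.951, -0.309, 0.0], [0.0, -0.0, -1.0]]
ft_force: [0.4, -0.4, -0.7]
grip_width: 0.999
gripper_force: 0.0
```

Request:
{"op": "carry_out", "data": {"series": [[3,5.2,0,0,0,0.1],[6,10.4,0,0,0,0.2],[9,15.6,-2,0,0,0.2],[10.7,17.6,-4,0,0,0.2],[10.7,17.6,-4,0,0,0.2]]}}

```text
clock: 1.35
eef_pos: [0.5205, -0.1838, 0.2083]
eef_rot: [[0.117, 0.993, -0.003], [0.993, -0.117, 0.001], [0.001, -0.003, -1.0]]
ft_force: [-0.4, -0.2, -0.8]
grip_width: 1.0
gripper_force: 0.0
```

```bash
cat >> h.py <<'E'
def wpt(c,s,uv,z):
    """fisheye wrist pixels -> world points on plane z"""
    uv=np.atleast_2d(uv).astype(float); a=(uv-[c['cx'],c['cy']])/[c['fx'],c['fy']]
    r=np.linalg.norm(a,axis=1)+1e-9
    d=np.c_[a/r[:,None]*np.sin(r)[:,None],np.cos(r)]
    T=np.array(c['T_tool_cam']); M=s['eef_rot']@T[:3,:3]; o=s['eef_pos']+s['eef_rot']@T[:3,3]
    d=d@M.T; k=(z-o[2])/d[:,2]; return o+d*k[:,None]
E
python3 - <<'E'
from h import *
s=robot.read_state(); c=cap('wrist'); save(c,'w1.png'); np.savez('w1.npz',pos=s['eef_pos'],R=s['eef_rot'],**c)
print(s['clock'],s['eef_pos'],np.degrees(np.arctan2(s['eef_rot'][1,0],s['eef_rot'][0,0])),c['fx'],c['cx'],c['cy'],c['T_tool_cam'].round(3).tolist(),s['q'].round(2))
E
```

```text
1.35 [ 0.52052157 -0.18378501  0.20830391] 83.2757425823595 371.64829954431775 316.1431446407024 230.32590518033433 [[0.001, -0.952, -0.306, 0.077], [1.0, 0.001, -0.001, -0.0], [0.001, -0.306, 0.952, -0.123], [0.0, 0.0, 0.0, 1.0]] [-0.39 -0.14  1.76  0.    1.52 -0.27]
```

View pics/w1.png

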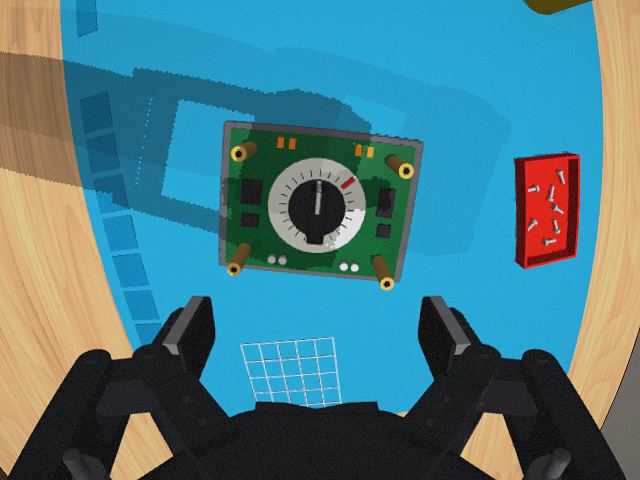

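The wrist view shows the pointer from about (318,180) to (317,213), the red mark at (348,183), and the post tops at about (239,154), (406,171), (234,269) and (386,284). I'll convert these to world positions.

```bash
cat > dev.py <<'E'
from h import *
def load(n):
    c=dict(np.load(n)); return c,dict(eef_pos=c['pos'],eef_rot=c['R'])
def posts(c,s,guess):
    hsv=cv2.cvtColor(c['frame'],cv2.COLOR_RGB2HSV); out=[]
    for u,v in guess:
        w=hsv[v-12:v+13,u-12:u+13]; m=((w[...,0]>17)&(w[...,0]<32)&(w[...,1]>110)&(w[...,2]>150)).astype(np.uint8)
        cs=cv2.findContours(m,cv2.RETR_EXTERNAL,cv2.CHAIN_APPROX_NONE)[0]
        k=max(cs,key=len); (x,y),r=cv2.minEnclosingCircle(k); out.append((u-12+x,v-12+y)); print('post',out[-1],r)
    return wpt(c,s,np.array(out),.064)
E
python3 - <<'E'
from dev import *
c,s=load('w1.npz'); f=c['frame']; hsv=cv2.cvtColor(f,cv2.COLOR_RGB2HSV)
P=posts(c,s,[(239,154),(406,171),(386,284),(234,269)]); print(P.round(4))
ctr=P[:,:2].mean(0); print('ctr',ctr,[np.linalg.norm(P[i]-P[(i+1)%4]).round(4) for i in range(4)],'(124,92)')
# long axis = 0->1 side and 3->2
d=(P[1]-P[0])+(P[2]-P[3]); e=(P[3]-P[0])+(P[2]-P[1])
print('ang',np.degrees(np.arctan2(d[1],d[0])),np.degrees(np.arctan2(e[1],e[0])))
red=(((hsv[...,0]<8)|(hsv[...,0]>172))&(hsv[...,1]>130)&(hsv[...,2]>80))
v,u=np.nonzero(red[155:215,330:365]); p=wpt(c,s,np.c_[u+330,v+155],.019)[:,:2]; m=p.mean(0)-ctr
print('red n',len(u),'r',np.linalg.norm(m),'ang',np.degrees(np.arctan2(m[1],m[0])))
wh=(f.min(2)>110)
v,u=np.nonzero(wh[178:222,308:328]); uv=np.c_[u+308,v+178]; p=wpt(c,s,uv,.055)[:,:2]
vx,vy,x0,y0=cv2.fitLine((p*1000).astype(np.float32),cv2.DIST_L2,0,.01,.01).ravel()
print('ptr n',len(u),uv.min(0),uv.max(0),'ang',np.degrees(np.arctan2(vy,vx)),'dist',np.sort(np.linalg.norm(p-ctr,axis=1))[[0,-1]], 'mean dir',np.degrees(np.arctan2(*(p.mean(0)-ctr)[::-1])))
print('tool ang',np.degrees(np.arctan2(c['R'][1,0],c['R'][0,0])))
E
```

```text
post (237.5, 153.5) 7.516748428344727
post (405.5, 170.5) 7.905794143676758
post (386.5, 283.0) 6.800835609436035
post (233.5, 268.5) 6.5193023681640625
[[ 0.4685 -0.127   0.064 ]
 [ 0.5894 -0.1536  0.064 ]
 [ 0.5697 -0.2428  0.064 ]
 [ 0.4493 -0.2162  0.064 ]]
ctr [ 0.51923484 -0.18487429] [np.float64(0.1238), np.float64(0.0914), np.float64(0.1233), np.float64(0.0912)] (124,92)
ang -12.433959675724594 -102.26386369322749
red n 69 r 0.034304167185553014 ang 31.658918494312672
ptr n 119 [308 178] [327 213] ang 80.692406 dist [0.00398882 0.03238217] mean dir 78.63442463723545
tool ang 83.2757425823595
```

Request:
{"op": "carry_out", "data": {"series": [[-0.1,-0.1,-5,0,0,0],[-0.1,-0.1,-10,0,0,0],[-0.1,-0.1,-13.5,0,0,0],[-0.1,-0.1,-15.5,0,0,0],[-0.1,-0.1,-15.8,0,0,0]], "fingers": 4}}

```text
clock: 2.02
eef_pos: [0.5191, -0.187, 0.0521]
eef_rot: [[0.12, 0.993, -0.001], [0.993, -0.12, 0.0], [0.0, -0.001, -1.0]]
ft_force: [0.0, -0.5, 0.1]
grip_width: 0.466
gripper_force: 0.0
```

Request:
{"op": "carry_out", "data": {"series": [[0,0,0,0,0,0],[0,0,0,0,0,0],[0,0,0,0,0,0],[0,0,0,0,0,0]], "fingers": 0, "squeeze": 30}}

```text
clock: 2.52
eef_pos: [0.5198, -0.1869, 0.0539]
eef_rot: [[0.12, 0.993, 0.002], [0.993, -0.12, -0.001], [-0.001, 0.002, -1.0]]
ft_force: [-4.2, -1.8, 6.9]
grip_width: 0.152
gripper_force: 34.0
```

Request:
{"op": "carry_out", "data": {"series": [[-0.05,0.2,0,0,0,-0.15],[-0.05,0.2,0,0,0,-0.33],[-0.05,0.2,0,0,0,-0.51],[-0.05,0.2,0,0,0,-0.69],[-0.05,0.2,0,0,0,-0.84]]}}

```text
clock: 3.15
eef_pos: [0.5184, -0.1857, 0.054]
eef_rot: [[0.822, 0.569, -0.001], [0.569, -0.822, -0.003], [-0.002, 0.002, -1.0]]
ft_force: [-15.8, -6.3, 13.4]
grip_width: 0.157
gripper_force: 34.7
```

Request:
{"op": "carry_out", "data": {"series": [[0,0,0,0,0,-0.06],[0,0,0,0,0,-0.06],[0,0,0,0,0,-0.06]]}}

```text
clock: 3.52
eef_pos: [0.5184, -0.1856, 0.054]
eef_rot: [[0.852, 0.523, -0.001], [0.523, -0.852, -0.002], [-0.002, 0.002, -1.0]]
ft_force: [-15.4, -7.6, 12.5]
grip_width: 0.157
gripper_force: 34.7
```

```bash
python3 - <<'E'
from h import *
s=robot.read_state(); print(s['eef_pos'],np.degrees(np.arctan2(s['eef_rot'][1,0],s['eef_rot'][0,0])),s['ft_force'],s['wrist_torque'],s['gripper_force'])
E
```

```text
[ 0.51836886 -0.18561275  0.05395927] 31.55016651730232 [-15.41598475  -7.6079321   12.51276601] [-1.19262823  2.59018662 -0.04556614] 34.7125107049942
```

Request:
{"op": "carry_out", "data": {"series": [[0,0,0,0,0,0],[0,0,0,0,0,0],[0,0,0,0,0,0],[0,0,1,0,0,0],[0,0,4,0,0,0]], "fingers": 4}}

```text
clock: 4.15
eef_pos: [0.5183, -0.1842, 0.092]
eef_rot: [[0.852, 0.523, -0.002], [0.523, -0.852, 0.001], [-0.001, -0.002, -1.0]]
ft_force: [0.5, -0.9, 0.6]
grip_width: 0.467
gripper_force: 0.0
```

Request:
{"op": "carry_out", "data": {"series": [[0,0,5,0,0,0],[0,0,10,0,0,0],[0,0,12,0,0,0],[0,0,12,0,0,0]]}}

```text
clock: 4.65
eef_pos: [0.5192, -0.1846, 0.2137]
eef_rot: [[0.852, 0.523, 0.002], [0.523, -0.852, -0.001], [0.001, 0.002, -1.0]]
ft_force: [-0.5, -0.2, 0.3]
grip_width: 0.467
gripper_force: 0.0
```

```bash
python3 - <<'E'
from h import *
s=robot.read_state(); c=cap('wrist'); np.savez('w2.npz',pos=s['eef_pos'],R=s['eef_rot'],**c)
print(s['clock'],s['eef_pos'],s['q'].round(2))
f=c['frame'][:,:,::-1]; cv2.imwrite('pics/w2.png',cv2.resize(f[100:340,180:460],None,fx=2.5,fy=2.5,interpolation=cv2.INTER_CUBIC))
E
```

```text
4.65 [ 0.51921405 -0.18464409  0.21371624] [-0.39 -0.14  1.76  0.    1.53  0.63]
```

View pics/w2.png

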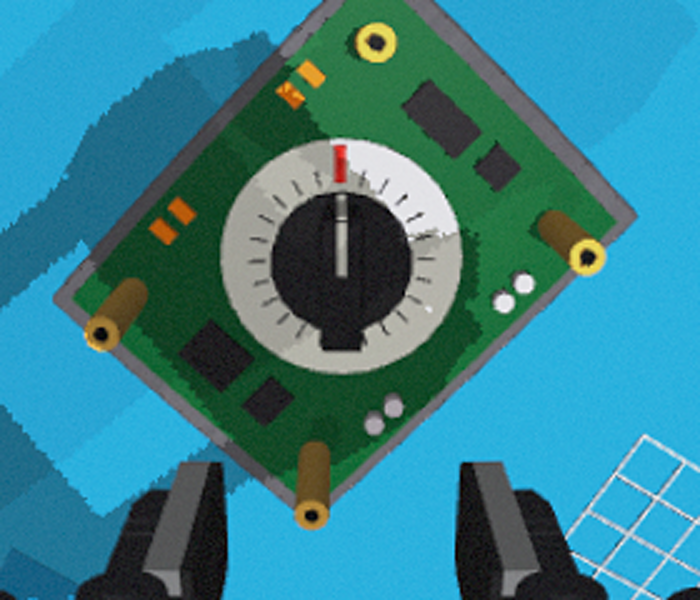

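The pointer, from about (342,195) to (342,275) in the crop, is in line with the red mark at (340,163). Next is the cover. I'm also re-measuring the posts from this view.

```bash
python3 - <<'E'
from dev import *
c,s=load('w2.npz')
P=posts(c,s,[(220,234),(330,117),(415,203),(305,306)]); print(P.round(4),P.mean(0))
d=(P[1]-P[0])+(P[2]-P[3]); e=(P[3]-P[0])+(P[2]-P[1])
print('ang',np.degrees(np.arctan2(d[1],d[0])),np.degrees(np.arctan2(e[1],e[0])))
E
```

```text
post (220.5, 233.0) 6.800835609436035
post (330.0, 116.5) 8.139510154724121
post (414.05882358551025, 202.08823490142822) 7.211982250213623
post (304.12963008880615, 305.3148145675659) 6.107562065124512
[[ 0.4695 -0.1274  0.064 ]
 [ 0.5898 -0.1539  0.064 ]
 [ 0.57   -0.243   0.064 ]
 [ 0.4496 -0.2166  0.064 ]] [ 0.51973371 -0.18520469  0.064     ]
ang -12.38090959894538 -102.54961634322581
```

Request:
{"op": "carry_out", "data": {"series": [[-0.4,6,0,0,0,-0.17],[-0.8,12,0,0,0,-0.34],[-1.2,18,0,0,0,-0.51],[-1.8,24,0,0,0,-0.68],[-2.4,30,0,0,0,-0.82]]}}

```text
clock: 5.32
eef_pos: [0.4946, 0.1111, 0.2103]
eef_rot: [[0.963, -0.268, -0.002], [-0.268, -0.963, -0.0], [-0.002, 0.001, -1.0]]
ft_force: [0.3, -0.4, -0.4]
grip_width: 0.471
gripper_force: 0.0
```

Request:
{"op": "carry_out", "data": {"series": [[-0.4,4,0,0,0,-0.07],[-0.7,7.4,0,0,0,-0.07],[-0.7,7.4,0,0,0,-0.07],[-0.7,7.4,0,0,0,-0.07]]}}

```text
clock: 5.82
eef_pos: [0.4882, 0.1831, 0.2109]
eef_rot: [[0.944, -0.33, -0.002], [-0.33, -0.944, -0.001], [-0.002, 0.001, -1.0]]
ft_force: [0.4, 0.3, -0.2]
grip_width: 0.467
gripper_force: 0.0
```

```bash
python3 - <<'E'
from h import *
s=robot.read_state(); c=cap('wrist'); np.savez('w3.npz',pos=s['eef_pos'],R=s['eef_rot'],**c); save(c,'w3.png')
print(s['clock'],s['eef_pos'],s['q'].round(2),np.degrees(np.arctan2(s['eef_rot'][1,0],s['eef_rot'][0,0])))
E
```

```text
5.825 [0.48824481 0.18308261 0.21093035] [ 0.31 -0.21  1.82 -0.    1.53  2.22] -19.24078412244694
```

View pics/w3.png

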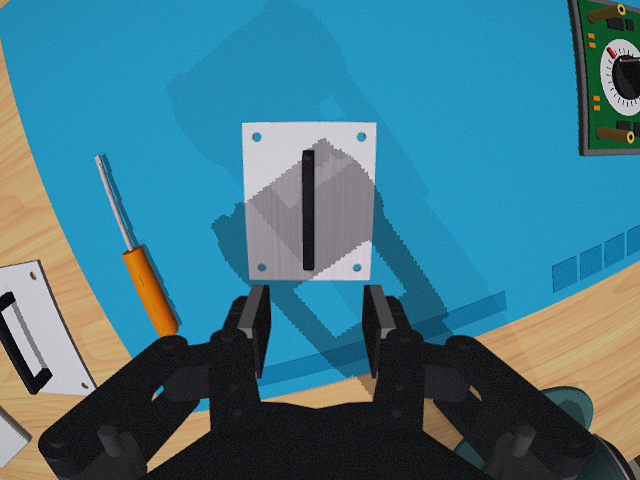

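The wrist view shows the cover square to the tool, with holes at about (257,137), (361,137), (262,268) and (357,268). The handle is centred near (308,210). I'll locate the holes and handle.

```bash
python3 - <<'E'
from dev import *
c,s=load('w3.npz'); f=c['frame']; hsv=cv2.cvtColor(f,cv2.COLOR_RGB2HSV)
o=[]
for u,v in [(257,137),(361,137),(357,268),(262,268)]:
    w=hsv[v-7:v+8,u-7:u+8]; m=(w[...,1]>100); y,x=np.nonzero(m); o.append((u-7+x.mean(),v-7+y.mean())); print(o[-1],m.sum())
P=wpt(c,s,np.array(o),.007)[:,:2]; print(P.round(4),'ctr',P.mean(0),[np.linalg.norm(P[i]-P[(i+1)%4]).round(4) for i in range(4)])
d=(P[0]-P[3])+(P[1]-P[2]); e=(P[0]-P[1])+(P[3]-P[2]);print('ang',np.degrees(np.arctan2(d[1],d[0])),np.degrees(np.arctan2(e[1],e[0]))-90)
m=(f.max(2)<60).astype(np.uint8)[140:280,295:325]; v,u=np.nonzero(m)
k=cv2.minAreaRect((wpt(c,s,np.c_[u+295,v+140],.042)[:,:2]*1000).astype(np.float32)); print('handle',k)
E
```

```text
(np.float64(256.5), np.float64(136.5)) 52
(np.float64(360.75), np.float64(136.3846153846154)) 52
(np.float64(356.37142857142857), np.float64(266.6857142857143)) 35
(np.float64(261.8), np.float64(266.54285714285714)) 35
[[0.5609 0.2117]
 [0.5306 0.1254]
 [0.4144 0.1662]
 [0.4444 0.2522]] ctr [0.48759374 0.18887779] [np.float64(0.0914), np.float64(0.1232), np.float64(0.0911), np.float64(0.1233)]
ang -19.280535109417475 -19.29047186662457
handle ((489.60089111328125, 188.41949462890625), (8.75960922241211, 100.92672729492188), 70.7009048461914)
```

Request:
{"op": "carry_out", "data": {"series": [[0,0.6,-5,0,0,0],[0,0.6,-10,0,0,0],[0,0.6,-14.5,0,0,0],[0,0.6,-16.9,0,0,0],[0,0.6,-17.4,0,0,0]]}}

```text
clock: 6.5
eef_pos: [0.4879, 0.1883, 0.0366]
eef_rot: [[0.944, -0.331, -0.003], [-0.331, -0.944, -0.001], [-0.002, 0.002, -1.0]]
ft_force: [0.1, 0.0, 0.6]
grip_width: 0.471
gripper_force: 0.0
```

Request:
{"op": "carry_out", "data": {"series": [[0,0,0,0,0,0],[0,0,0,0,0,0],[0,0,0,0,0,0],[0,0,0,0,0,0],[0,0,0,0,0,0]], "fingers": 0, "squeeze": 60}}

```text
clock: 7.12
eef_pos: [0.4893, 0.1895, 0.0397]
eef_rot: [[0.944, -0.33, 0.002], [-0.33, -0.944, 0.0], [0.002, -0.001, -1.0]]
ft_force: [-0.9, -1.8, 7.3]
grip_width: 0.103
gripper_force: 59.7
```

Request:
{"op": "carry_out", "data": {"series": [[0,0,1,0,0,0],[0,0,3,0,0,0],[0,0,6,0,0,0],[0,0,10,0,0,0],[0,0,13,0,0,0]]}}

```text
clock: 7.75
eef_pos: [0.4887, 0.1896, 0.1716]
eef_rot: [[0.944, -0.33, 0.002], [-0.33, -0.944, 0.001], [0.002, -0.001, -1.0]]
ft_force: [-0.5, 0.5, -1.8]
grip_width: 0.098
gripper_force: 58.7
```

Request:
{"op": "carry_out", "data": {"series": [[0.2,-3,0,0,0,0.02],[0.7,-8,0,0,0,0.04],[1.1,-13.5,0,0,0,0.06],[1.6,-19,0,0,0,0.08],[2,-24.5,0,0,0,0.1]]}}

```text
clock: 8.38
eef_pos: [0.5085, -0.0572, 0.1701]
eef_rot: [[0.972, -0.233, 0.002], [-0.233, -0.972, -0.0], [0.002, -0.0, -1.0]]
ft_force: [0.7, 0.5, -2.5]
grip_width: 0.102
gripper_force: 58.8
```

Request:
{"op": "carry_out", "data": {"series": [[0.4,-5,0,0,0,0.02],[0.7,-9,0,0,0,0.02],[1,-12,0,0,0,0.02],[1.1,-13,0,0,0,0.02],[1.1,-13,0,0,0,0.02]]}}

```text
clock: 9.0
eef_pos: [0.5195, -0.1854, 0.169]
eef_rot: [[0.977, -0.215, 0.0], [-0.215, -0.977, 0.0], [0.0, -0.0, -1.0]]
ft_force: [-0.3, -0.1, -2.2]
grip_width: 0.102
gripper_force: 58.8
```

Request:
{"op": "carry_out", "data": {"series": [[0,0,-1,0,0,0],[0,0,-2.2,0,0,0],[0,0,-3,0,0,0],[0,0,-3,0,0,0],[0,0,-3,0,0,0]]}}

```text
clock: 9.62
eef_pos: [0.5197, -0.1855, 0.1386]
eef_rot: [[0.977, -0.214, 0.0], [-0.214, -0.977, -0.0], [0.0, 0.0, -1.0]]
ft_force: [-0.5, -0.2, -1.7]
grip_width: 0.104
gripper_force: 58.8
```

```bash
python3 - <<'E'
from h import *
s=robot.read_state(); c=cap('wrist'); np.savez('w4.npz',pos=s['eef_pos'],R=s['eef_rot'],**c); t=cap('top'); np.savez('t4.npz',**t)
print(s['clock'],s['eef_pos'],s['ft_force'],s['wrist_torque'],np.degrees(np.arctan2(s['eef_rot'][1,0],s['eef_rot'][0,0])),s['gripper_force'])
a=c['frame'][60:420,140:500,::-1]; b=cv2.resize(t['frame'][200:340,400:540,::-1],(400,400),interpolation=cv2.INTER_CUBIC)
cv2.imwrite('pics/w4.png',np.hstack([cv2.resize(a,(400,400)),b]))
E
```

```text
9.625 [ 0.51968758 -0.18547574  0.1385649 ] [-0.53471462 -0.23456877 -1.74408951] [-0.01673597 -0.01472499  0.01182072] -12.376562706112923 58.779407143592834
```

View pics/w4.png

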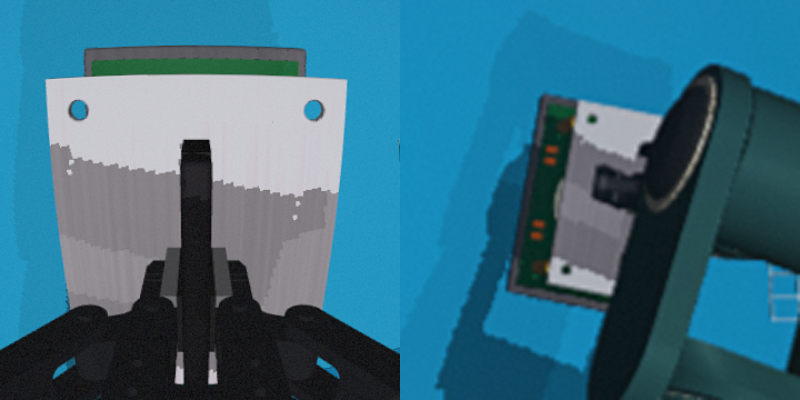

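The plate is held, with its front holes at about (210,159) and (423,159) in the full frame. I'll check tilt and height from depth, and the hole positions against the posts.

```bash
cat > chk.py <<'E'
import sys
from dev import *
c,s=load(sys.argv[1]); f=c['frame']; hsv=cv2.cvtColor(f,cv2.COLOR_RGB2HSV); D=c['depth']
g=np.array([[u,v] for v in range(140,330,4) for u in range(190,440,4) if hsv[v,u,1]<40 and f[v,u].min()>80 and D[v,u]>0])
o=wpt(c,s,g,0.); T=c['T_tool_cam']; co=c['pos']+c['R']@T[:3,3]; zc=(c['R']@T[:3,:3])[:,2]
d=o-co; X=co+d*(D[g[:,1],g[:,0]]/(d@zc))[:,None]
ok=np.ones(len(X),bool)
for _ in range(4):
    A=np.c_[X[:,:2]-c['pos'][:2],np.ones(len(X))]; k=np.linalg.lstsq(A[ok],X[ok,2],rcond=None)[0]; r=X[:,2]-A@k; ok=abs(r)<.003
print('top plane slope deg',np.degrees(k[:2]),'z at tcp',k[2],'n',ok.sum(),'tool z-top',c['pos'][2]-k[2])
H=[]
for u,v in [(210,159),(423,159)]:
    w=hsv[v-14:v+15,u-14:u+15]; m=((w[...,1]>100)).astype(np.uint8); cs=cv2.findContours(m,cv2.RETR_EXTERNAL,cv2.CHAIN_APPROX_NONE)[0]
    q=max(cs,key=cv2.contourArea)[:,0].mean(0)+[u-14,v-14]; p0=wpt(c,s,q,k[2])[0]; zz=k[2]-.002+k[:2]@(p0[:2]-c['pos'][:2]); H.append(wpt(c,s,q,zz)[0]); print(q)
H=np.array(H); P=np.array([[.5898,-.1539],[.5700,-.2430]])
dd=H[0]-H[1]; e=H[:,:2].mean(0); a=np.arctan2(dd[1],dd[0])-np.pi/2; ctr=e-.062*np.array([np.cos(a),np.sin(a)])
print('holes',H.round(4),'minus posts',(H[:,:2]-P).round(4),'sep',np.linalg.norm(dd),'yaw',np.degrees(a),'ctr',ctr)
E
python3 chk.py w4.npz
```

```text
top plane slope deg [-0.1367627  -0.03550404] z at tcp 0.10512453403914768 n 2505 tool z-top 0.03344036109278267
[210.57777778 158.35555556]
[421.06818182 158.54545455]
holes [[ 0.5881 -0.1542  0.1029]
 [ 0.5683 -0.2443  0.103 ]] minus posts [[-0.0017 -0.0003]
 [-0.0017 -0.0013]] sep 0.09218239760886843 yaw -12.380600979901404 ctr [ 0.51763623 -0.18595487]
```

Request:
{"op": "carry_out", "data": {"series": [[0.1,0.08,-0.8,0,0,0],[0.15,0.08,-1.6,0,0,0],[0.15,0.08,-2.3,0,0,0],[0.15,0.08,-2.7,0,0,0],[0.15,0.08,-2.7,0,0,0]]}}

```text
clock: 10.35
eef_pos: [0.5209, -0.1847, 0.1109]
eef_rot: [[0.977, -0.214, -0.001], [-0.214, -0.977, 0.0], [-0.001, -0.0, -1.0]]
ft_force: [0.5, -0.1, -1.4]
grip_width: 0.099
gripper_force: 58.8
```

Request:
{"op": "carry_out", "data": {"series": [[0,0,0,0,0,0],[0,0,0,0,0,0],[0,0,0,0,0,0],[0,0,0,0,0,0]]}}

```text
clock: 10.85
eef_pos: [0.5211, -0.1847, 0.1114]
eef_rot: [[0.977, -0.214, 0.0], [-0.214, -0.977, -0.0], [0.0, 0.0, -1.0]]
ft_force: [-0.2, 0.3, -2.6]
grip_width: 0.1
gripper_force: 58.8
```

```bash
python3 - <<'E'
from h import *
s=robot.read_state(); c=cap('wrist'); np.savez('w5.npz',pos=s['eef_pos'],R=s['eef_rot'],**c); t=cap('scene')
print(s['clock'],s['eef_pos'],s['ft_force'],s['gripper_force'])
a=c['frame'][120:200,170:460,::-1]; b=t['frame'][120:220,170:290,::-1]
cv2.imwrite('pics/w5.png',np.vstack([cv2.resize(a,(700,193),interpolation=cv2.INTER_CUBIC),cv2.resize(np.hstack([b,b*0])[:,:210],(700,333),interpolation=cv2.INTER_CUBIC)]))
E
python3 chk.py w5.npz
```

```text
10.85 [ 0.52108356 -0.18471832  0.11139486] [-0.24212558  0.25015563 -2.57972259] 58.78194808959961
top plane slope deg [-0.13042726 -0.02559009] z at tcp 0.07795696939831469 n 2504 tool z-top 0.033437892586016926
[209.85245902 157.90163934]
[422.53125 157.96875]
holes [[ 0.5897 -0.1532  0.0758]
 [ 0.5698 -0.2442  0.0759]] minus posts [[-0.0001  0.0007]
 [-0.0002 -0.0012]] sep 0.0931591541227241 yaw -12.344917857869321 ctr [ 0.51922418 -0.1854585 ]
```

View pics/w5.png

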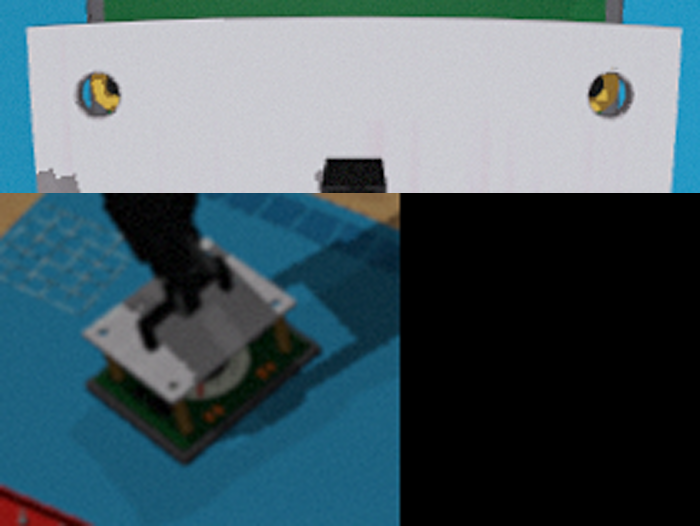

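The post threads show through both front holes with only the expected parallax. The plate is level, about 10 mm above the posts and within about 1 mm sideways, so I'm handing in.

```bash
python3 -c "
from workcell import robot
print(robot.finish_job())"
```

```text
the job is handed in; nothing more can be done
None
```

I turned the dial's pointer to the red mark and am holding the cover level about 1 cm above the four posts, its holes within about 1 mm of the threads by camera measurement; the job is handed in, but no verdict came back.

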